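Move the seasoning row into the new rack

ROBOT

A 6-joint arm with a two-finger parallel gripper is mounted at the origin on a cart in front of the work surface, level with it; the furniture and walls round the work are solid. World frame = base frame: x ahead of the robot, y to its left, z up, the work surface at z = 0. Lengths are in m, angles in rad, forces in N, time in s.
With the tool pointing down it reaches from about 0.3 to 0.775 m from the base axis. Payload 14.6 kg.
Tool frame: the origin (TCP) lies at the very end of the fingers, on their centre line; the grasp point (between the pads) lies 19 mm behind it; z points along the fingers, y is the line along which they close (so a half turn about z gives the same grasp; the last joint's range is limited). The gripper opens to 94 mm and grips with 3 to 60 N. Pads are 16 mm wide; open, the fingers measure 119 mm over their backs; the gripper's body (75 mm by 177 mm) begins 78 mm behind the grasp point.
Start: joints at [-1.337, 0.3, 1.521, -0, 1.321, -0.067], TCP at [0.163, -0.525, 0.205] pointing down, gripper open.
Joint ranges: [-3.03, 3.03], [-0.79, 2.21], [0.23, 2.52], [-1.04, 4.18], [0, 3.07], [-2.55, 2.55]. Speed limits (rad/s): [2.22, 2.22, 2.57, 3.14, 3.14, 3.14].

INTERFACE

Orientations are given as [roll, pitch, yaw] about the fixed x, y, z axes, in that order (R = Rz(yaw) Ry(pitch) Rx(roll)).
In Python, from station import telemetry, cams, hand_in, nets gives the robot as it stands.
- The arm moves only by the tool move_arm, never from a script. Its argument "increments" is a list of rows, each a list of 4 numbers: the shift along the tool's x, y, z in m, then the turn about the tool's z in rad. In form: [[tx, ty, tz, roll], ...]. A call has 1 to 20 rows; each row shifts and turns the commanded pose from where the row before left it, along the tool's axes as they then stand; what a row does not reach is not made up. A row lasts 1/8 s, in which the tool goes at most 62.5 mm and 10.7 degrees, less where a joint would pass 70% of its speed; a pose out of reach is approached as far as the arm can. A call is refused whole if a number of a shift passes 0.0625 or a number of a turn 0.188, either way. A call with a gripper value outside its range is refused whole. "grip" is the opening, from 0 (shut) to 1 (fully open), set as the call begins (left out, the last holds). The fingers move at their own pace and stop on an object; "force" is the grip in N (left out, the last holds). Time passes only in rows, so rows that do not move let the fingers close. It gives the time, the measured TCP pose, the force, the opening and the grip force at its end, in the units of the state.
- telemetry.get_obs(): the state, without advancing time (a new reading comes with each control period).
- cams.camera(name): name is "scene" or "top" or "wrist"; returns the picture (400x640x3 uint8, blue, green, red); there is no depth.
- cams.camera_model(name): a dict with "intrinsics" (3x3 intrinsics, pixels), "xyz" and "attitude" of the camera in the world; the wrist camera has in their place "T_tool_cam" (4x4, takes a point from camera to tool coordinates, whose origin is the TCP and whose axes are the flange's). Camera axes: x right, y up, looking along -z (the intrinsics and any distortion apply to the point x, -y, -z); pixel columns grow to the right and rows downward; lengths in m; the calibration is good to about 2 mm. A picture is of the moment at which its call begins: read the wrist's pose just before it. camera_model takes no time and is no camera call.
- hand_in(): hands the job in; it is judged then, once.
Trained networks look in the newest picture that a camera, given by its name, has taken for a name from the list of things; names that differ only in an ending like _2 or _b are one class to them, and where a whole thing is asked for, a point or a joint stands for the part that bears it (a point fixed in the world has none). Each returns a list of dicts, best first, with "conf" (0 to 1); they miss things now and then, are a little off and sometimes report something else, mostly with a low value. They report only what shows in the picture. A call takes as long as a camera call. They do not tell look-alikes from the thing itself.
- nets.search_frame(camera, query): "extent" ([left, top, right, bottom] in pixels, round what is visible of it).
- nets.mark_of(camera, query): "centre" ([column, row] in pixels: a listed point, or the origin of a listed thing).
The state is a dict: "time_s": time; "qpos": joint angles; "joint_vel": joint speeds; "tau": joint torques, N m; "ee_pos": TCP position; "eef_rot": TCP orientation; "force": force on the tool from outside, world axes, zero at the start; "moment": the same for the moment, N m; "grip_width": finger opening in m; "grip_force": force on a finger pad.
Only numpy, scipy, OpenCV 4.12 (cv2) and the standard library are available. Lean on these libraries where they do the work, as an engineer would, in place of code of your own. Each camera call takes 0.05 s, during which the arm holds its last target. There are 200 camera calls.

TASK

The old seasoning rack is to be thrown out: move the salt shaker, the slim spice jar and the tin from the dark old rack into the empty light-wood rack that stands parallel to it, one in each bay, set down (not dropped) upright on the floor of the bay. Keep their order as counted from the racks' tall ends: what stood next to the tall end panel of the old rack goes next to the tall end panel of the new one, and so on; as the new rack's tall end is on the right, the row comes out reversed from left to right.

Things in the scene. Friction and masses are not known exactly. Their poses are not given: they have to be found in the camera images.
- old_rack: old rack: dark wood, full, in front of or behind the new one; fixed, 100 mm deep (x), 288 mm long (y). Origin: centre of underside; z up. Floor 8 mm thick. Three bays in a row, centres at local x 0, y -88, 0, 88 mm; inside 84 mm along y, 92 mm along x. Dividers, lips, low end: 20 mm high; tall end panel 68 mm. Tall end at +y, the robot's left.
- new_rack: new rack: light wood, empty, beside the old one; fixed, 100 mm deep (x), 288 mm long (y). Origin: centre of underside; z up. Floor 8 mm thick. Three bays in a row, centres at local x 0, y -88, 0, 88 mm; inside 84 mm along y, 92 mm along x. Dividers, lips, low end: 20 mm high; tall end panel 68 mm. Tall end at -y, the robot's right. Wall cupboards hang behind.
- salt_mid (a point): the salt shaker: clear body with rounded grey cap, round, 44 mm across for its lower 74 mm, 90 mm high, 0.1 kg. The point is its centre, half-way up (45 mm over its foot); z up. Loose; starts upright on a cork liner in one of the old rack's bays, which one varies.
- spice_mid (a point): the slim spice jar: narrow straight round jar with dark screw cap, 41 mm across, 105 mm high, 0.11 kg. The point is its centre, half-way up (52.5 mm over its foot); z up. Loose; starts upright on a cork liner in one of the old rack's bays, which one varies.
- tin_mid (a point): the plain food tin: bare grey metal, round, 66 mm across, 86 mm high, 0.36 kg. The point is its centre, half-way up (43 mm over its foot); z up. Loose; starts upright on a cork liner in one of the old rack's bays, which one varies.
- liner_salt: the round cork liner, 76 mm across and 3 mm thick, fixed in the old rack's bay from which the salt shaker started; stays there. Origin: centre of its underside, on the rack's floor.
- liner_spice: the round cork liner, 76 mm across and 3 mm thick, fixed in the old rack's bay from which the slim spice jar started; stays there. Origin: centre of its underside, on the rack's floor.
- liner_tin: the round cork liner, 76 mm across and 3 mm thick, fixed in the old rack's bay from which the food tin started; stays there. Origin: centre of its underside, on the rack's floor.
There are look-alikes about, which are no part of the job. Leave any turquoise look-alike of the part that bears tin_mid alone.

How it is judged:
By the outcome, as a careful person would: the job done as asked, in the order asked, and still so for the second after the job is handed in, with the robot touching nothing.
It also fails if it takes over 80 s, if anything falls off the work surface, if the arm or the gripper's body presses on something with over 40 N, if the wrist force passes 120 N, or if a joint passes its speed limit or range.

## Working session

There is one attempt and no reset: what is moved stays moved. The work goes in short steps, Python scripts to look and compute and a tool call to move; the robot and the scene stay as the last step left them, time stands still between calls to the robot, and variables do not carry over. Pictures are saved under pics/ and viewed, at most 14 in all, crops included, and the job is handed in when it is done.

Besides the shell and the picture viewer there is one more tool, called as a command line: name --pt "numbers of a row" for each row, then --argument value for the rest. move_arm: Moves the arm, as the interface text tells. Its arguments: {"type":"object","properties":{"increments":{"type":"array"},"grip":{"type":"number"},"force":{"type":"number"}},"required":["increments"]}

```bash
mkdir -p pics; ls
python3 - <<'E'
from station import telemetry,cams,nets
import cv2
o=telemetry.get_obs();print(o)
for c in("scene","top"):
    im=cams.camera(c);cv2.imwrite(f"pics/{c}0.png",im)
    m=cams.camera_model(c);print(c,m)
    for q in("old_rack","new_rack","salt_mid","spice_mid","tin_mid"):
        print(q,[(round(d["conf"],2),[round(v) for v in d["centre"]]) for d in nets.mark_of(c,q)][:4])
print(cams.camera_model("wrist"))
E
```

```text
pics
{'time_s': 0.0, 'qpos': array([-1.33660346e+00,  3.00466863e-01,  1.52154349e+00,  6.43360229e-06,
        1.32071339e+00, -6.66008260e-02]), 'joint_vel': array([ 0.00143444,  0.00070508,  0.00072137,  0.00083797, -0.00010752,
        0.00052761]), 'tau': array([-3.70572365e-03, -5.31805873e+01, -3.52741420e+01,  7.05567375e-02,
        2.43495789e-02, -4.50282175e-05]), 'ee_pos': array([ 0.16289314, -0.52506191,  0.20490456]), 'eef_rot': array([-3.14046448e+00, -8.14940873e-05,  3.00792046e-01]), 'force': array([-0.29860044, -0.09078414, -0.24701835]), 'moment': array([-0.06830731,  0.0228112 ,  0.07721017]), 'grip_force': 0.0, 'grip_width': 0.09413555161571907}
scene {'intrinsics': array([[378.17938687,   0.        , 318.39017205],
       [  0.        , 378.17938687, 204.39929232],
       [  0.        ,   0.        ,   1.        ]]), 'xyz': array([0.52304532, 0.18667615, 0.78225866]), 'attitude': array([ 0.53502645, -0.01321643,  2.89469605])}
old_rack [(0.61, [256, 235]), (0.56, [254, 235])]
new_rack [(0.69, [315, 221])]
salt_mid [(0.87, [256, 257])]
spice_mid [(0.84, [245, 1
[... 358 characters left out ...]
55])}
old_rack [(0.77, [308, 128])]
new_rack [(0.6, [308, 192])]
salt_mid [(0.67, [266, 113])]
spice_mid [(0.93, [352, 117])]
tin_mid [(0.97, [388, 291]), (0.76, [302, 115])]
{'intrinsics': array([[355.94443225,   0.        , 314.29738403],
       [  0.        , 355.94443225, 205.80369491],
       [  0.        ,   0.        ,   1.        ]]), 'T_tool_cam': array([[-5.47209889e-04,  9.58700493e-01,  2.84417063e-01,
         8.31021711e-02],
       [ 9.99999813e-01,  6.02726119e-04, -1.07673009e-04,
         6.88964421e-04],
       [-2.74651760e-04,  2.84416951e-01, -9.58700643e-01,
        -1.79920155e-01],
       [ 0.00000000e+00,  0.00000000e+00,  0.00000000e+00,
         1.00000000e+00]])}
```

View pics/scene0.png

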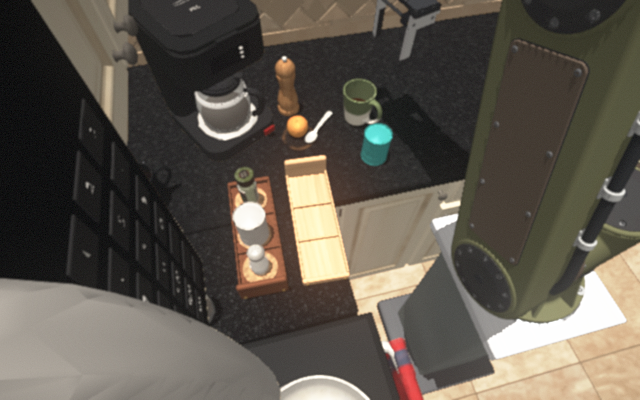

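View pics/top0.png

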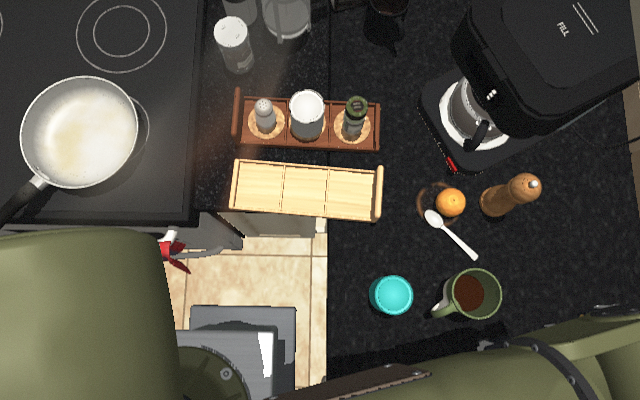

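```bash
cat > h.py <<'E'
import numpy as np
from scipy.spatial.transform import Rotation as R
from station import telemetry,cams,nets
def pose(c,obs=None):
    m=cams.camera_model(c)
    if c!="wrist": return m["intrinsics"],np.array(m["xyz"]),R.from_euler("xyz",m["attitude"]).as_matrix()
    o=obs; A=R.from_euler("xyz",o["eef_rot"]).as_matrix();T=m["T_tool_cam"]
    return m["intrinsics"],o["ee_pos"]+A@T[:3,3],A@T[:3,:3]
def ray(P,p):
    K,x,A=P; d=np.linalg.inv(K)@[p[0],p[1],1]; d=A@[d[0],-d[1],-d[2]]; return x,d/np.linalg.norm(d)
def atz(P,p,z):
    x,d=ray(P,p); return x+d*(z-x[2])/d[2]
def tri(rs):
    M=[np.eye(3)-np.outer(d,d) for _,d in rs]
    X=np.linalg.solve(sum(M),sum(m@x for m,(x,_) in zip(M,rs)))
    return X,[float(np.linalg.norm(m@(X-x))) for m,(x,_) in zip(M,rs)]
def proj(P,X):
    K,x,A=P; c=A.T@(np.array(X)-x); p=K@[c[0],-c[1],-c[2]]; return p[:2]/p[2]
E
python3 - <<'E'
from h import *
np.set_printoptions(precision=4,suppress=True)
S=pose("scene");T=pose("top")
for n,a,b in [("old",(255,235),(308,128)),("new",(315,221),(308,192)),("salt",(256,257),(266,113)),("spice",(245,186),(352,117)),("tinA",(379,144),(388,291)),("tinB",(248,225),(302,115))]:
    X,e=tri([ray(S,a),ray(T,b)]);print(n,X,np.round(e,4))
E
```

```text
old [ 0.5591 -0.2196 -0.0102] [0.0024 0.0024]
new [ 0.4191 -0.2205 -0.0025] [0.0013 0.0013]
salt [ 0.5637 -0.1376  0.0536] [0.0005 0.0005]
spice [ 0.5561 -0.3044  0.0687] [0.0038 0.0038]
tinA [ 0.2255 -0.3645  0.0568] [0.006 0.006]
tinB [ 0.5639 -0.2097  0.0581] [0.0054 0.0054]
```

The scene view shows the dark rack with the spice jar (246,185), tin (250,222) and salt (260,258), the light rack at (315,221), and the turquoise look-alike at (377,144). The top view shows the old rack's tall end at column 236 with the salt (266,113) beside it, then the tin (305,115) and spice jar (353,118). The new rack's tall end is at column 380. So the new row is salt at -y, tin in the middle, spice at +y.

Run:
```python
from h import *
np.set_printoptions(precision=3,suppress=True)
S=pose("scene");T=pose("top")
for z in(.2,.3,.4,.5,.6):
    print(z,"scene edge",atz(S,(150,200),z)[:2],atz(S,(205,290),z)[:2],atz(S,(30,30),z)[:2],"blob",atz(S,(200,300),z)[:2],atz(S,(280,390),z)[:2],"top row0",atz(T,(300,0),z)[:2])
# rack corners in top (floor/lip tops) 
for n,p,z in[("new TL",(236,160),.02),("new BL",(230,208),.02),("new BR",(376,221),.02),("new TR tall",(383,166),.068),("old L tall top",(237,90),.068),("old TR",(380,103),.02),("old BR",(379,151),.02)]:
    print(n,atz(T,p,z)[:2])
print("bottle top",atz(T,(232,30),.15), "base", atz(T,(240,70),0),"canister base",atz(T,(290,40),0))
```

```text
0.2 scene edge [ 0.722 -0.226] [ 0.643 -0.037] [ 0.99  -0.788] blob [ 0.652 -0.023] [0.556 0.131] top row0 [ 0.71  -0.203]
0.3 scene edge [ 0.688 -0.155] [0.622 0.002] [ 0.91  -0.621] blob [0.63  0.013] [0.55  0.141] top row0 [ 0.642 -0.207]
0.4 scene edge [ 0.654 -0.084] [0.602 0.04 ] [ 0.83  -0.453] blob [0.607 0.049] [0.545 0.15 ] top row0 [ 0.574 -0.211]
0.5 scene edge [ 0.619 -0.014] [0.581 0.078] [ 0.75  -0.286] blob [0.585 0.085] [0.539 0.16 ] top row0 [ 0.507 -0.215]
0.6 scene edge [0.585 0.057] [0.56  0.117] [ 0.669 -0.118] blob [0.563 0.121] [0.533 0.169] top row0 [ 0.439 -0.218]
new TL [ 0.477 -0.078]
new BL [ 0.381 -0.072]
new BR [ 0.361 -0.353]
new TR tall [ 0.458 -0.36 ]
old L tall top [ 0.603 -0.081]
old TR [ 0.602 -0.363]
old BR [ 0.501 -0.36 ]
bottle top [ 0.681 -0.081  0.15 ] base [ 0.678 -0.073  0.   ] canister base [ 0.749 -0.176  0.   ]
```

Run:
```python
import cv2,numpy as np
a=cv2.imread("pics/top0.png")[0:230,180:420]; a=cv2.resize(a,None,fx=3.2,fy=2.6*1,interpolation=cv2.INTER_CUBIC)
cv2.imwrite("pics/top0c.png",a);print(a.shape)
```

```text
(598, 768, 3)
```

View pics/top0c.png

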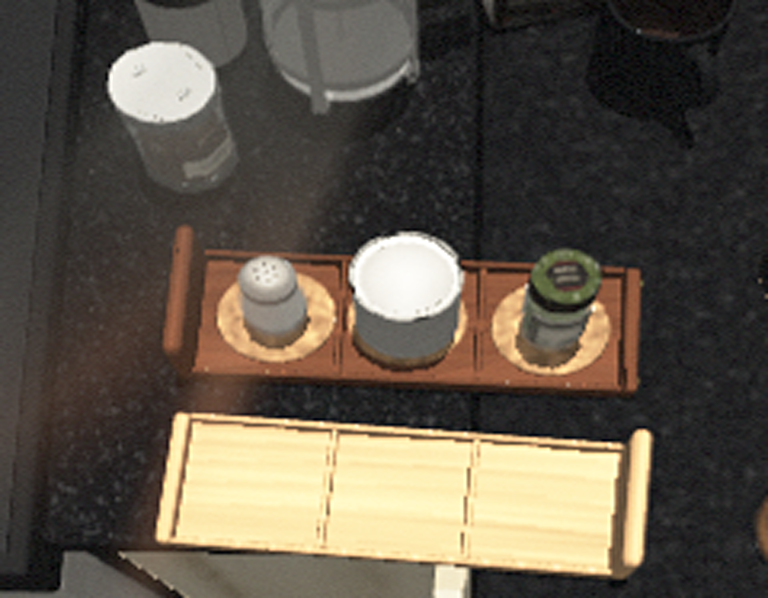

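The crop confirms the layout: each object stands on its cork liner, the new rack is tilted slightly (yaw about -0.07), and there is a tall bottle behind the salt. I'll move to a wrist overview with the fingers along x.

move_arm --pt "0 0 -0.014 -0.1815" --pt "0 0 -0.014 -0.1815" --pt "0 0 -0.014 -0.1815" --pt "0 0 -0.014 -0.1815" --pt "0 0 -0.014 -0.1815" --pt "0 0 -0.014 -0.1815" --pt "0 0 -0.014 -0.1815" --pt "0.038 0.03 0 0" --pt "0.038 0.03 0 0" --pt "0.038 0.03 0 0" --pt "0.038 0.03 0 0" --pt "0.038 0.03 0 0" --pt "0.038 0.03 0 0" --pt "0.038 0.03 0 0" --pt "0.038 0.03 0 0" --pt "0 0 0 0" --pt "0 0 0 0" --grip 1

```text
time_s: 2.72
ee_pos: [0.4026, -0.2214, 0.3034]
eef_rot: [-3.141, 0.0, 1.572]
force: [-0.4, -0.4, 0.3]
grip_width: 0.0941
grip_force: 0.0
```

```bash
cat > look.py <<'E'
import sys,cv2,pickle
from h import *
np.set_printoptions(precision=4,suppress=True)
def look(tag,qs=("old_rack","new_rack","salt_mid","spice_mid","tin_mid","liner_salt")):
    o=telemetry.get_obs();im=cams.camera("wrist");cv2.imwrite(f"pics/{tag}.png",im)
    P=pose("wrist",o);r={q:[(d["conf"],d["centre"]) for d in nets.mark_of("wrist",q)] for q in qs}
    pickle.dump((P,r),open(tag+".pkl","wb"))
    print(o["time_s"],o["ee_pos"],o["eef_rot"])
    for q in qs: print(q,[(round(c,2),np.round(p)) for c,p in r[q]])
if __name__=="__main__": look(sys.argv[1])
E
python3 look.py w1
```

```text
2.725 [ 0.4026 -0.2214  0.3034] [-3.1415  0.0001  1.5716]
old_rack []
new_rack [(0.78, array([330., 155.]))]
salt_mid [(0.71, array([452.,  96.]))]
spice_mid [(0.71, array([435., 239.]))]
tin_mid [(0.86, array([183., 280.])), (0.69, array([446., 164.]))]
liner_salt [(0.91, array([440.,  95.])), (0.5, array([444., 167.]))]
```

View pics/w1.png

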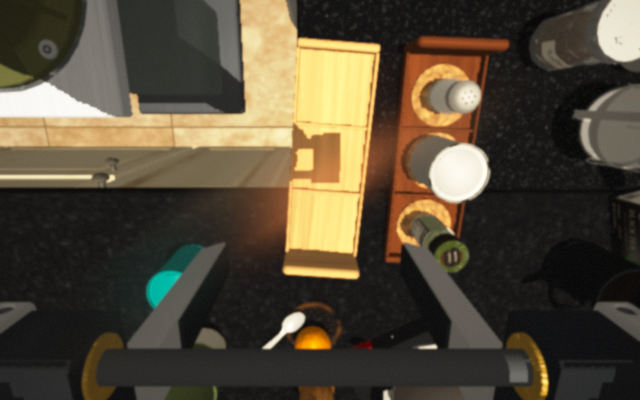

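The wrist view shows the salt at (452,96), tin at (447,165), spice jar at (435,240), and the new rack's floor centre at (330,155). The turquoise one is at (180,280). I'll take a second view.

move_arm --pt "0 0.03 0.015 0" --pt "0 0.03 0.015 0" --pt "0 0.03 0.015 0" --pt "0 0 0 0" --pt "0 0 0 0"

```text
time_s: 3.7
ee_pos: [0.4924, -0.2213, 0.2588]
eef_rot: [3.142, 0.0, 1.571]
force: [-0.8, -0.0, 0.3]
grip_width: 0.0939
grip_force: 0.0
```

```bash
python3 look.py w2
python3 - <<'E'
from h import *
import pickle
np.set_printoptions(precision=4,suppress=True)
(P1,r1),(P2,r2)=[pickle.load(open(f,"rb")) for f in("w1.pkl","w2.pkl")]
S=pose("scene");T=pose("top")
base={"old_rack":((255,235),(308,128)),"new_rack":((315,221),(308,192)),"salt_mid":((256,257),(266,113)),"spice_mid":((245,186),(352,117)),"tin_mid":((248,225),(302,115))}
g={"old_rack":(.56,-.22,0),"new_rack":(.42,-.22,0),"salt_mid":(.563,-.137,.055),"spice_mid":(.557,-.304,.063),"tin_mid":(.564,-.215,.055)}
for q,(a,b) in base.items():
    rs=[ray(S,a),ray(T,b)];w=[]
    for P,r in((P1,r1),(P2,r2)):
        e=proj(P,g[q]);c=[p for _,p in r[q] if np.linalg.norm(p-e)<30]
        if c: w.append(ray(P,c[0]))
    print(q,*tri(rs+w), "wrist:",tri(w)[0] if len(w)>1 else w)
E
```

```text
3.7 [ 0.4924 -0.2213  0.2588] [3.1415 0.0002 1.5711]
old_rack [(0.56, array([372., 254.]))]
new_rack [(0.21, array([372., 255.]))]
salt_mid [(0.76, array([385.,  98.]))]
spice_mid [(0.84, array([369., 257.]))]
tin_mid [(0.66, array([ 99., 298.]))]
liner_salt [(0.84, array([373.,  96.]))]
old_rack [ 0.5591 -0.2196 -0.0102] [0.0023748656914775535, 0.0023748656914775496] wrist: []
new_rack [ 0.4205 -0.2166 -0.0001] [0.002561040655560943, 0.004673430520985641, 0.006602399137602631] wrist: [(array([ 0.4029, -0.1391,  0.4834]), array([ 0.0414, -0.146 , -0.9884]))]
salt_mid [ 0.5638 -0.1365  0.0533] [0.001454545672011681, 0.0008867700307129655, 0.003322548389471019, 0.0022041831895195573] wrist: [ 0.571  -0.1352  0.0269]
spice_mid [ 0.5548 -0.3055  0.0696] [0.00451059754035142, 0.0038997462619053736, 0.001157655459142807, 0.002991280751112213] wrist: [ 0.5527 -0.3052  0.0736]
tin_mid [ 0.5635 -0.2114  0.0561] [0.00570113521744051, 0.005576725860528698, 0.0027706971151360248] wrist: [(array([ 0.4029, -0.1391,  0.4834]), array([ 0.3438, -0.1612, -0.9251]))]
```

View pics/w2.png

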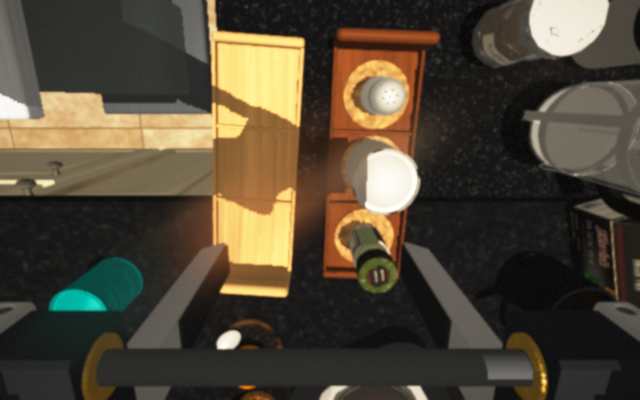

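Run:
```python
from h import *
import pickle
np.set_printoptions(precision=4,suppress=True)
(P1,_),(P2,_)=[pickle.load(open(f,"rb")) for f in("w1.pkl","w2.pkl")]
T=pose("top");t=lambda u,v:(180+u/3.2,v/2.6)
for n,z,a,b,c in [("salt cap",.101,(463,97),(387,97),t(268,266)),("tin top",.097,(460,172),(387,181),t(406,277)),("spice top",.116,(452,256),(379,277),t(567,275))]:
    print(n,tri([ray(P1,a),ray(P2,b),ray(T,c)]),"atz",atz(P1,a,z)[:2],atz(P2,b,z)[:2],atz(T,c,z)[:2])
for n,z,a,b,c in [("new +y-x corner",.02,(300,38),(216,33),t(160,542)),("new +y+x",.02,(381,45),(304,38),t(178,415)),
  ("div+ -x",.02,(297,119),(216,126),t(322,547)),("div+ +x",.02,(372,127),(299,124),t(335,430)),
  ("div- -x",.02,(291,188),(214,200),t(466,556)),("div- +x",.02,(363,191),(295,203),t(476,440)),]:
    print(n,"atz",atz(P1,a,z)[:2],atz(P2,b,z)[:2],atz(T,c,z)[:2],"tri",tri([ray(P1,a),ray(P2,b),ray(T,c)])[0])
# liners
for n,a,b,c in[("l salt",(441,95),(377,95),t(277,317)),("l spice",(424,224),(363,237),t(551,326))]:
    print(n,atz(P1,a,.011)[:2],atz(P2,b,.011)[:2],atz(T,c,.011)[:2])
# background bottle
for n,a,b in[("bottle top",(622,27),(566,23)),("bottle base c",(550,45),(497,45))]: print(n,tri([ray(P1,a),ray(P2,b)]))
```

```text
salt cap (array([ 0.5579, -0.1368,  0.1066]), [0.0045903486621429535, 0.0008400537137968271, 0.005261129610500809]) atz [ 0.5553 -0.1358] [ 0.5584 -0.1361] [ 0.5656 -0.1376]
tin top (array([ 0.5656, -0.2167,  0.0875]), [0.0011763171642049809, 0.00025823784232280274, 0.001238953930909779]) atz [ 0.563  -0.2147] [ 0.5638 -0.2149] [ 0.5605 -0.2169]
spice top (array([ 0.5569, -0.3078,  0.1162]), [0.0011687967151993185, 0.0013121700478679733, 0.0009225692233721331]) atz [ 0.5573 -0.3067] [ 0.5575 -0.3093] [ 0.556  -0.3078]
new +y-x corner atz [ 0.3854 -0.0679] [ 0.387  -0.0697] [ 0.3804 -0.0717] tri [ 0.3837 -0.0671  0.004 ]
new +y+x atz [ 0.4823 -0.0756] [ 0.4813 -0.0747] [ 0.4781 -0.0776] tri [ 0.4819 -0.0746  0.0111]
div+ -x atz [ 0.3806 -0.1618] [ 0.3793 -0.1673] [ 0.3785 -0.1694] tri [ 0.3792 -0.1662  0.0148]
div+ +x atz [ 0.476  -0.1717] [ 0.4748 -0.1651] [ 0.4681 -0.1745] tri [ 0.4759 -0.1709 -0.0029]
div- -x atz [ 0.3714 -0.2516] [ 0.3699 -0.2557] [ 0.3733 -0.2562] tri [ 0.3717 -0.2539  0.0231]
div- +x atz [ 0.4678 -0.2557] [ 0.4687 -0.2595] [ 0.462  -0.2612] tri [ 0.4682 -0.262   0.0029]
l salt [ 0.563  -0.1326] [ 0.5643 -0.1332] [ 0.5607 -0.1346]
l spice [ 0.5567 -0.3057] [ 0.555  -0.3076] [ 0.5566 -0.3079]
bottle top (array([ 0.7405, -0.0639,  0.0517]), [0.0021826523123402546, 0.0021826523123402316])
bottle base c (array([ 0.7107, -0.0727, -0.0234]), [0.0030260877063430476, 0.0030260877063429757])
```

Heights agree with the text: the spice top measured 0.116, the tin within about 9 mm and the salt within about 5 mm. The new rack's centre is about (0.423,-0.214) with slope 0.068. I'll take the spice jar first, staying low because of the cupboards.

move_arm --pt "0 0 0.04 0" --pt "0 0 0.04 0" --pt "0 0 0.039 0" --pt "-0.029 0.0215 0 0" --pt "-0.029 0.0215 0 0" --pt "-0.028 0.0215 0 0" --pt "0 0 0 0" --pt "0 0 0 0" --grip 1

```text
time_s: 5.05
ee_pos: [0.557, -0.3067, 0.1393]
eef_rot: [-3.141, -0.0, 1.571]
force: [0.7, 0.1, -0.2]
grip_width: 0.0938
grip_force: 0.0
```

move_arm --pt "0 0 0.025 0" --pt "0 0 0.025 0" --pt "0 0 0.025 0" --pt "0 0 0.019 0" --pt "0 0 0 0" --pt "0 0 0 0"

```text
time_s: 5.8
ee_pos: [0.5577, -0.3072, 0.0466]
eef_rot: [3.14, 0.001, 1.571]
force: [0.1, 0.3, 0.9]
grip_width: 0.0936
grip_force: 0.0
```

move_arm --pt "0 0 0 0" --pt "0 0 0 0" --pt "0 0 0 0" --pt "0 0 0 0" --pt "0 0 0 0" --pt "0 0 0 0" --pt "0 0 0 0" --pt "0 0 0 0" --grip 0 --force 20

```text
time_s: 6.8
ee_pos: [0.5573, -0.3071, 0.0455]
eef_rot: [-3.141, -0.0, 1.571]
force: [-1.1, 0.9, 0.9]
grip_width: 0.0406
grip_force: 20.0
```

move_arm --pt "0 0 -0.02 0" --pt "0 0 -0.025 0" --pt "0 0 -0.02 0" --pt "0 -0.032 0 0" --pt "0 -0.032 0 0" --pt "0 -0.032 0 0" --pt "0 -0.032 0 0" --pt "0.03 0 0 0" --pt "0.03 0 0 0" --pt "0.03 0 0 0" --pt "0.03 0 0 0" --pt "0.03 0 0 0" --pt "0.031 0 0 0" --pt "0 0 0 0" --pt "0 0 0 0"

```text
time_s: 8.68
ee_pos: [0.4295, -0.1266, 0.111]
eef_rot: [3.141, 0.0, 1.572]
force: [-0.0, 0.2, -1.6]
grip_width: 0.0407
grip_force: 20.0
```

```bash
cat > chk.py <<'E'
import sys,cv2
from h import *
# overlay: new rack model (bays at floor z .008 and lip top z .02) + expected object foot
tag,cx,cy,s=sys.argv[1],*map(float,sys.argv[2:5])
im=cams.camera("top");T=pose("top")
u=np.array([s,1])/np.hypot(s,1);v=np.array([u[1],-u[0]])
def poly(pts,z,c):
    p=np.array([proj(T,[*(np.array([cx,cy])+a*v+b*u),z]) for a,b in pts])
    p=((p-[220,80])*4).round().astype(int); cv2.polylines(big,[p],True,c,1)
big=cv2.resize(im[80:230,220:410],None,fx=4,fy=4,interpolation=cv2.INTER_CUBIC)
poly([(-.05,-.144),(.05,-.144),(.05,.144),(-.05,.144)],.02,(0,0,255))
for b in(-.088,0,.088): poly([(-.046,b-.042),(.046,b-.042),(.046,b+.042),(-.046,b+.042)],.008,(255,0,0))
cv2.imwrite(f"pics/{tag}.png",big)
E
python3 chk.py c1 .423 -.214 .068
```

```text
(no output)
```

View pics/c1.png

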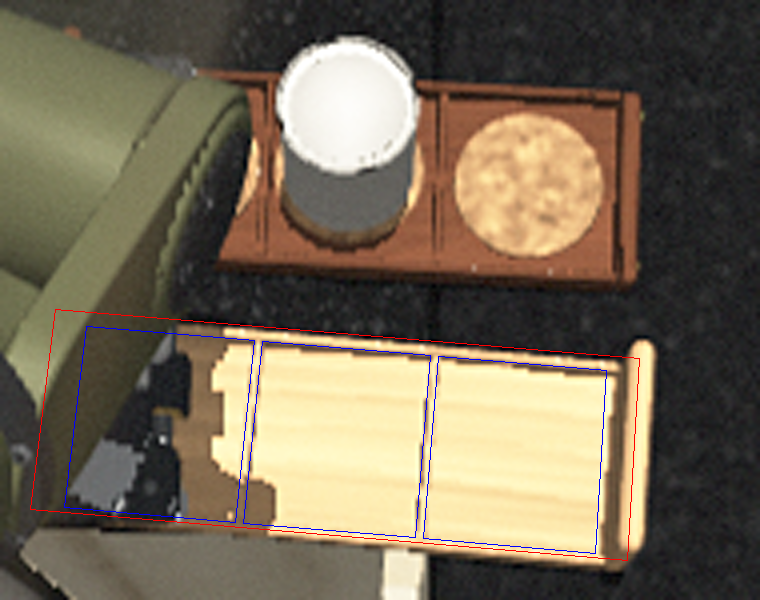

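The overlay fits, but the real rack sits about 3 mm further to -y. The bays become (0.428,-0.129), (0.422,-0.217) and (0.416,-0.305).

move_arm --pt "-0.0025 -0.0015 0.02 0" --pt "0 0 0.02 0" --pt "0 0 0.016 0" --pt "0 0 0.006 0" --pt "0 0 0.004 0" --pt "0 0 0.002 0" --pt "0 0 0 0" --pt "0 0 0 0"

```text
time_s: 9.72
ee_pos: [0.4279, -0.1287, 0.0427]
eef_rot: [3.141, 0.0, 1.571]
force: [-0.0, -0.5, -2.0]
grip_width: 0.0408
grip_force: 20.0
```

move_arm --pt "0 0 0.0007 0" --pt "0 0 0.0007 0" --pt "0 0 0 0"

```text
time_s: 10.1
ee_pos: [0.428, -0.1288, 0.0424]
eef_rot: [3.141, 0.0, 1.571]
force: [-8.3, 2.3, 20.1]
grip_width: 0.0404
grip_force: 20.0
```

move_arm --pt "0 0 -0.0005 0" --pt "0 0 0 0"

```text
time_s: 10.35
ee_pos: [0.4279, -0.1287, 0.0423]
eef_rot: [3.141, 0.0, 1.571]
force: [-5.4, 0.8, 11.3]
grip_width: 0.0406
grip_force: 20.0
```

move_arm --pt "0 0 0 0" --pt "0 0 0 0" --pt "0 0 0 0" --pt "0 0 0 0" --pt "0 0 0 0" --pt "0 0 0 0" --grip 1

```text
time_s: 11.1
ee_pos: [0.4278, -0.1287, 0.0416]
eef_rot: [3.142, 0.0, 1.571]
force: [-0.6, 0.0, -0.5]
grip_width: 0.0934
grip_force: 0.0
```

move_arm --pt "0 0 -0.03 0" --pt "0 0 -0.035 0" --pt "0 0 -0.033 0" --pt "-0.029 0 0 0" --pt "-0.029 0.045 0 0" --pt "-0.028 0.045 0 0" --pt "0 0.045 0 0" --pt "0 0 0 0" --pt "0 0 0 0"

```text
time_s: 12.22
ee_pos: [0.5622, -0.2144, 0.1392]
eef_rot: [-3.141, -0.0, 1.572]
force: [0.2, 0.1, -0.0]
grip_width: 0.0937
grip_force: 0.0
```

```bash
python3 look.py w3
python3 - <<'E'
import cv2
from station import cams
cv2.imwrite("pics/t3.png",cams.camera("top"))
a=cv2.imread("pics/w3.png");b=cv2.imread("pics/t3.png")
import numpy as np
cv2.imwrite("pics/wt3.png",np.hstack([cv2.resize(a,(400,250)),b[0:250,150:550]]))
E
```

```text
12.225 [ 0.5622 -0.2144  0.1392] [-3.1407 -0.0003  1.5715]
old_rack []
new_rack [(0.6, array([165., 194.]))]
salt_mid []
spice_mid [(0.91, array([119.,  95.]))]
tin_mid []
liner_salt []
```

View pics/wt3.png

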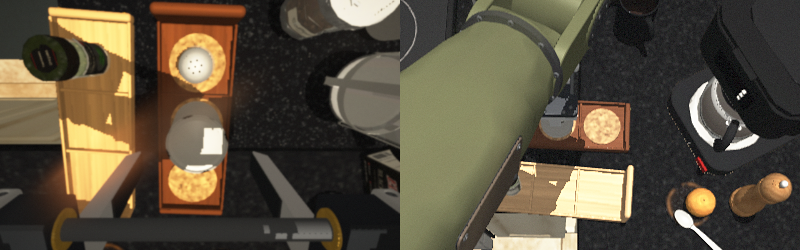

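The spice jar stands upright in its bay, and the tin is centred between the fingers (tin at about 197, fingers at 140 and 255 in the left half). I'll descend and grip.

move_arm --pt "0 0 0.025 0" --pt "0 0 0.025 0" --pt "0 0 0.025 0" --pt "0 0 0.019 0" --pt "0 0 0 0" --pt "0 0 0 0"

```text
time_s: 13.38
ee_pos: [0.5633, -0.2148, 0.0465]
eef_rot: [3.14, 0.001, 1.571]
force: [-0.1, 0.1, 0.2]
grip_width: 0.0938
grip_force: 0.0
```

move_arm --pt "0 0 0 0" --pt "0 0 0 0" --pt "0 0 0 0" --pt "0 0 0 0" --pt "0 0 0 0" --pt "0 0 0 0" --pt "0 0 0 0" --grip 0 --force 30

```text
time_s: 14.25
ee_pos: [0.5628, -0.2146, 0.0458]
eef_rot: [-3.142, 0.0, 1.571]
force: [-1.6, 0.4, 4.3]
grip_width: 0.0651
grip_force: 30.0
```

move_arm --pt "0 0 -0.015 0" --pt "0 0 -0.02 0" --pt "0 0 -0.015 0" --pt "-0.002 -0.035 0 0" --pt "0 -0.036 0 0" --pt "0 -0.036 0 0" --pt "0 -0.034 0 0" --pt "0 0 0.02 0" --pt "0 0 0.02 0" --pt "0 0 0.008 0" --pt "0 0 0.003 0" --pt "0 0 0 0" --pt "0 0 0 0"

```text
time_s: 15.88
ee_pos: [0.4221, -0.2168, 0.0451]
eef_rot: [3.141, 0.0, 1.571]
force: [0.2, 0.6, -3.6]
grip_width: 0.0654
grip_force: 30.0
```

move_arm --pt "0 0 0.001 0" --pt "0 0 0.0008 0" --pt "0 0 0.0005 0" --pt "0 0 0 0"

```text
time_s: 16.38
ee_pos: [0.4219, -0.2168, 0.0428]
eef_rot: [3.141, 0.0, 1.571]
force: [-3.1, 0.5, 5.1]
grip_width: 0.0654
grip_force: 30.0
```

move_arm --pt "0 0 0 0" --pt "0 0 0 0" --pt "0 0 0 0" --pt "0 0 0 0" --pt "0 0 -0.03 0" --pt "0 0 -0.035 0" --pt "0 0 -0.03 0" --pt "0 0 0 0.15" --pt "0 0 0 0.15" --pt "0.03 0.0275 0 0" --pt "0.03 0.0275 0 0" --pt "0.03 0.0275 0 0" --pt "0.03 0.027 0 0" --pt "0 0 0 0" --pt "0 0 0 0" --grip 1

```text
time_s: 18.25
ee_pos: [0.5613, -0.1345, 0.137]
eef_rot: [-3.141, 0.0, 1.271]
force: [0.2, -0.3, 0.1]
grip_width: 0.0945
grip_force: 0.0
```

```bash
python3 look.py w4
```

```text
18.25 [ 0.5613 -0.1345  0.137 ] [-3.1409  0.0001  1.2714]
old_rack []
new_rack []
salt_mid [(0.88, array([317., 214.])), (0.65, array([146., 255.]))]
spice_mid [(0.75, array([148., 255.]))]
tin_mid [(0.56, array([190., 343.]))]
liner_salt []
```

View pics/w4.png

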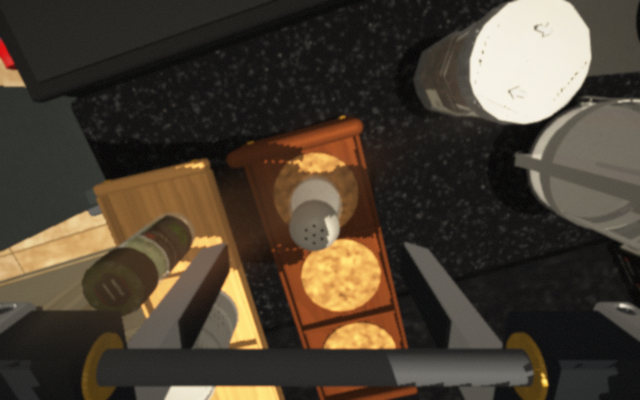

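Salt at (317,214) is centred between the fingers, and the bottle to the right is clear. I'll check its position along the pads before descending.

```bash
python3 -c "
from h import *;import pickle
P,r=pickle.load(open('w4.pkl','rb'));print(atz(P,(317,214),.056),atz(P,(315,226),.101))"
```

```text
[ 0.56309543 -0.13662521  0.056     ] [ 0.56347952 -0.13007168  0.101     ]
```

move_arm --pt "0 0.0015 0.023 0" --pt "0 0 0.025 0" --pt "0 0 0.025 0" --pt "0 0 0.018 0" --pt "0 0 0 0" --pt "0 0 0 0"

```text
time_s: 19.35
ee_pos: [0.5637, -0.1349, 0.0472]
eef_rot: [3.14, 0.0, 1.271]
force: [0.8, 0.2, -0.4]
grip_width: 0.0939
grip_force: 0.0
```

move_arm --pt "0 0 0 0" --pt "0 0 0 0" --pt "0 0 0 0" --pt "0 0 0 0" --pt "0 0 0 0" --pt "0 0 0 0" --pt "0 0 0 0" --pt "0 0 0 0" --grip 0 --force 20

```text
time_s: 20.35
ee_pos: [0.5632, -0.1347, 0.0461]
eef_rot: [-3.141, -0.0, 1.271]
force: [0.4, -0.1, -0.4]
grip_width: 0.0396
grip_force: 19.7
```

The width of 39.6 mm instead of 44 is suspicious, so I'll look.

```bash
python3 look.py w5; python3 -c "
from station import telemetry as t;o=t.get_obs();print(o['grip_width'],o['grip_force'])"
```

```text
20.35 [ 0.5632 -0.1347  0.0461] [-3.1413 -0.      1.2713]
old_rack [(0.16, array([318., 267.]))]
new_rack []
salt_mid [(0.84, array([317., 265.]))]
spice_mid [(0.85, array([ 70., 327.]))]
tin_mid []
liner_salt [(0.75, array([317., 264.]))]
0.0394128645746362 19.67507061701326
```

View pics/w5.png

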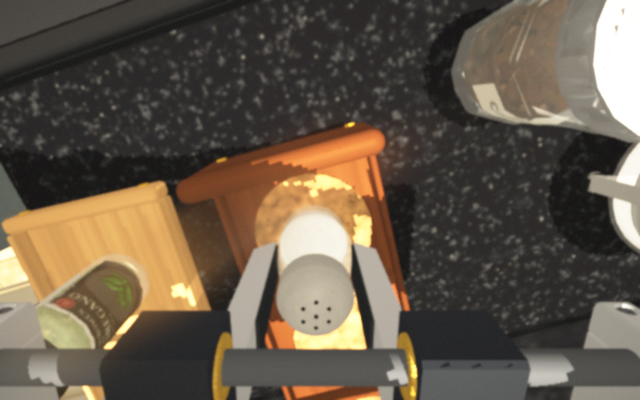

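```bash
python3 -c "
from h import *;import pickle
P,r=pickle.load(open('w5.pkl','rb'));print(atz(P,(317,265),.056),atz(P,(315,293),.097),proj(P,(.5632,-.1347,.056)),proj(P,(.5632,-.1347,.101)),proj(P,(.5632,-.1347,.011)))"
```

```text
[ 0.56481678 -0.13557031  0.056     ] [ 0.56596612 -0.12814549  0.097     ] [313.5618868  264.38342349] [313.2484928  313.78940719] [313.75750293 233.5449027 ]
```

The salt is well centred (projection and image agree), so I'll lift and carry it round behind, over the emptied old rack.

move_arm --pt "0 0 -0.015 0" --pt "0 0 -0.02 0" --pt "0 0 -0.018 0" --pt "-0.0325 0.01 0 0" --pt "-0.0325 0.01 0 0" --pt "-0.0325 0.01 0 0" --pt "-0.0325 0.01 0 0" --pt "-0.0325 0.01 0 0" --pt "0 0 0 -0.15" --pt "0 0 0 -0.15" --pt "0 0 0 0" --pt "0 0 0 0"

```text
time_s: 22.2
ee_pos: [0.5632, -0.3047, 0.0997]
eef_rot: [3.141, 0.0, 1.568]
force: [-0.4, 0.0, -1.9]
grip_width: 0.0393
grip_force: 19.7
```

```bash
python3 look.py w6
```

```text
22.2 [ 0.5632 -0.3047  0.0997] [3.1413 0.0001 1.5681]
old_rack []
new_rack []
salt_mid [(0.61, array([317., 266.]))]
spice_mid []
tin_mid []
liner_salt []
```

View pics/w6.png

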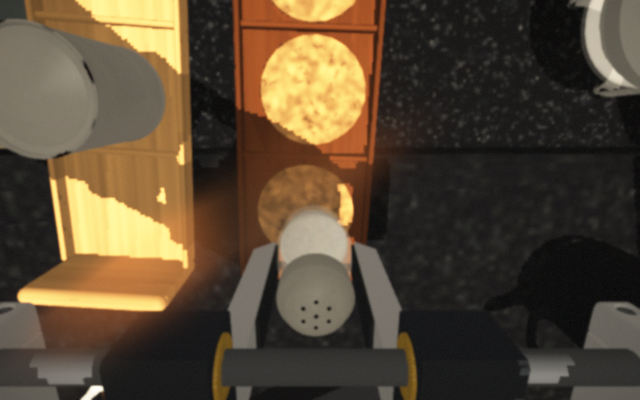

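The salt is held upright over the old rack, and the tin stands upright in its bay.

move_arm --pt "0 -0.037 0 0" --pt "0 -0.037 0 0" --pt "0 -0.037 0 0" --pt "0 -0.036 0 0" --pt "0 0 0.02 0" --pt "0 0 0.02 0" --pt "0 0 0.009 0" --pt "0 0 0.004 0" --pt "0 0 0 0" --pt "0 0 0 0"

```text
time_s: 23.8
ee_pos: [0.4163, -0.305, 0.0468]
eef_rot: [3.141, 0.0, 1.571]
force: [-0.6, 0.2, -0.7]
grip_width: 0.0397
grip_force: 19.7
```

move_arm --pt "0 0 0.0012 0" --pt "0 0 0.001 0" --pt "0 0 0.0008 0" --pt "0 0 0 0"

```text
time_s: 24.3
ee_pos: [0.4161, -0.3049, 0.0432]
eef_rot: [-3.142, -0.0, 1.571]
force: [0.1, 0.4, -1.6]
grip_width: 0.0396
grip_force: 19.7
```

move_arm --pt "0 0 0.0005 0" --pt "0 0 0 0" --pt "0 0 0 0"

```text
time_s: 24.68
ee_pos: [0.4162, -0.305, 0.043]
eef_rot: [3.141, 0.0, 1.571]
force: [-2.9, 0.6, 4.9]
grip_width: 0.0394
grip_force: 20.2
```

Contact. I'll release, rise and look.

move_arm --pt "0 0 0 0" --pt "0 0 0 0" --pt "0 0 0 0" --pt "0 0 0 0" --pt "0 0 0 0" --pt "0 0 -0.03 0" --pt "0 0 -0.035 0" --pt "0 0 -0.04 0" --pt "0 0 -0.04 0" --pt "0 0 -0.04 0" --pt "-0.01 -0.02 -0.04 0" --pt "0 0 0 0" --pt "0 0 0 0" --grip 1

```text
time_s: 26.3
ee_pos: [0.396, -0.3147, 0.2669]
eef_rot: [-3.141, -0.001, 1.571]
force: [0.1, -0.1, -0.7]
grip_width: 0.094
grip_force: 0.0
```

```bash
python3 look.py w7
python3 - <<'E'
import cv2,numpy as np
from station import cams
s=cams.camera("scene");w=cv2.imread("pics/w7.png")
cv2.imwrite("pics/f.png",np.hstack([cv2.resize(w,(480,300)),cv2.resize(s[130:300,210:370],(300,300))]))
E
```

```text
26.3 [ 0.396  -0.3147  0.2669] [-3.1409 -0.0007  1.571 ]
old_rack []
new_rack []
salt_mid [(0.79, array([334., 170.])), (0.71, array([458.,  85.]))]
spice_mid []
tin_mid [(0.95, array([170., 223.]))]
liner_salt [(0.93, array([461.,   8.]))]
```

View pics/f.png

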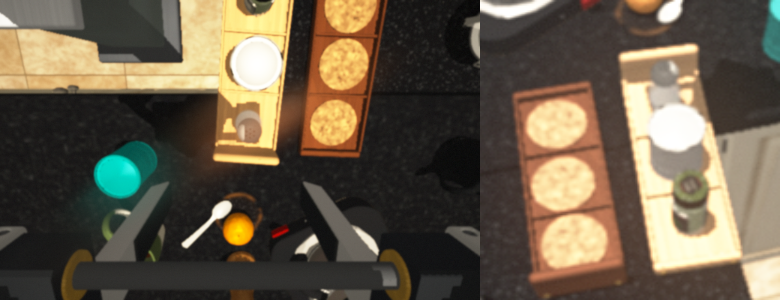

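All three stand upright, one per bay: salt at the tall end, tin in the middle, spice jar at the low end. The old rack is empty and the gripper is clear.

```bash
python3 -c "
from station import hand_in;print(hand_in())"
```

```text
the job is handed in; nothing more can be done
None
```

The salt shaker, tin and spice jar now stand upright in the new rack, one per bay and in that order from its tall end; I handed the job in about 26 s into the 80 s limit, but `hand_in()` gave no verdict.

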